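Check a repaired foot switch

ROBOT

A 7-joint arm with a two-finger parallel gripper is mounted at the origin on the work surface. World frame = base frame: x ahead of the robot, y to its left, z up, the work surface at z = 0. Lengths are in mm, angles in rad, forces in N, time in s.
With the tool pointing down it reaches from about 425 to 925 mm from the base axis. Payload 6.8 kg.
Tool frame: the origin (TCP) lies at the very end of the fingers, on their centre line; the grasp point (between the pads) lies r.tcp_to_grasp behind it (r.tcp_to_grasp is the distance from the TCP to the grasp point, in mm); x points along the fingers, y is the direction in which the jaws open and shut, and the axes are right-handed (so a half turn about x gives the same grasp; the last joint's range is limited). The gripper opens to 85 mm and grips with 20 to 120 N. Pads are 22 mm wide; open, the fingers measure 114 mm over their backs; the gripper's body (76 mm by 85 mm) begins 54 mm behind the grasp point. The pads swing forward as they close: fully open they stand 13 mm farther back than shut.
Start: joints at [-1.211, 0.477, 0.022, 1.555, -0.011, 1.109, -0.083], TCP at [304.373, 602.499, 231.308] pointing down, gripper open.
Joint ranges: [-2.96, 2.96], [-0.34, 2.1], [-1.41, 1.46], [0.24, 2.44], [-1.37, 4.51], [0.17, 1.92], [-2.96, 2.96]. Speed limits (rad/s): [2.39, 2.39, 3.14, 3.14, 3.14, 3.14, 3.14].

INTERFACE

Orientations are given as a unit quaternion [x, y, z, w].
In Python, from plant import observe, imaging, order, r gives the robot as it stands.
- The arm moves only by the shell command python3 -m handwheel 'ROWS'. ROWS is JSON, a list of rows, each an object of numbers: "grip": the finger opening in cm, from 0 to 8.54; "tx", "ty", "tz": the shift along the tool's x, y, z in cm; "ax", "ay", "az": the turn, a rotation vector about the tool's x, y, z in rad. A call has 1 to 20 rows; each row is the pose to reach, as a shift and turn from the pose commanded when the call began, along the tool's axes at that moment; what a row does not reach only later rows make up. A row lasts 1/12 s, in which the tool goes at most 41.7 mm and 7.16 degrees, less where a joint would pass 70% of its speed; a pose out of reach is approached as far as the arm can. A call with a gripper value outside its range is refused whole. The fingers move at their own pace and stop on an object; the grip force is fixed at half the most. Time passes only in rows, so rows that repeat a pose let the fingers close. It gives the time, the measured TCP pose, the force and the opening at its end, in the units of the state.
- observe(): the state, without advancing time (a new reading comes with each control period).
- imaging.get_image(name): name is "side" or "top" or "wrist"; returns a dict with "color" (480x640x3 uint8, blue, green, red), "intrinsics" (3x3 intrinsics, pixels), "eye" and "attitude" of the camera in the world. Camera axes: x right, y down, z forward; pixel columns grow to the right and rows downward; lengths in mm; the calibration is good to about 2 mm. A picture is of the moment at which its call begins. There is no depth.
- order.hand_in(): hands the job in, once; it reports no verdict.
The state is a dict: "time_s": time; "joints": joint angles; "qvel": joint speeds; "joint_efforts": joint torques, N m; "tcp_pos": TCP position; "tcp_rot": TCP orientation; "ft_force": force on the tool from outside, world axes, zero at the start; "moment": the same for the moment, N m; "opening": opening from 0.0 (shut) to 1.0 (fully open).
Only numpy, scipy, OpenCV 4.12 (cv2) and the standard library are available. Lean on these libraries where they do the work, as an engineer would, in place of code of your own. Each camera call takes 0.05 s, during which the arm holds its last target. There are 200 camera calls.

TASK

Three foot switches stand on the service bench, alike but for the colour of their pedals. Test the one with the blue pedal: press its pedal all the way down to the stop, keep it down there for a full second, then let it spring back up. Do not press the orange or the grey pedal.

Things in the scene. Friction and masses are not known exactly. Their poses are not given: they have to be found in the camera images.
- blue_pad (a point): Press point on the ribbed top face of the blue pedal, on its centre line, 80 mm from the hinge axis, 23 mm in from the free, raised edge; it moves with the pedal. Height above the bench: 65 mm at rest, 42 mm at the stop (going down it shifts 5 mm away from the hinge). x runs along the pedal towards the hinge and down its slope, y across it, z out of the top face. Nothing stands above the pedal.
- blue_pedal (a joint): Pedal angle, rad: 0 at rest (up, sloping 18 degrees), 0.30 at the hard stop (nearly level). A spring returns it; at the press point it gives from 3 N and needs 10 N at the stop. Rigid plate 108 x 62 x 7 mm on a dark base 130 x 80 x 18 mm that does not shift. It may stand in any of the three places, its hinge away from the robot, turned up to 35 degrees either way.
- orange_pedal (a joint): Angle of the orange pedal of the second foot switch, of the same build, its pedal at rest at 0 rad and at its stop at 0.30 rad. It is to be left alone.
- grey_pedal (a joint): Angle of the grey pedal of the third foot switch, of the same build, its pedal at rest at 0 rad and at its stop at 0.30 rad. It is to be left alone.

How it is judged (in metres and radians):
On the way:
1. the blue pedal is pressed down to its stop and kept there (value of joint blue_pedal above 0.25 rad), for 0.7 s.
At the end, for the whole second after the job is handed in: The blue pedal has been held down at its stop (beyond 0.25 of its 0.30 rad) for at least 0.7 s and has then come back up to rest (below 0.04 rad); the orange and grey pedals are up too (below 0.04 rad) (value of joint each of blue_pedal, orange_pedal, grey_pedal below 0.04 rad); the robot touches nothing.
It fails at once if the orange or the grey pedal is pressed (beyond 0.06 rad) (value of joint any of orange_pedal, grey_pedal above 0.06 rad).
It also fails if it takes over 27 s, if anything falls off the work surface, if the arm or the gripper's body presses on something with over 40 N, if the wrist force passes 120 N, or if a joint passes its speed limit or range.

## Working session

There is one attempt and no reset: what is moved stays moved. The work goes in short steps, Python scripts to look and compute and a shell command to move; the robot and the scene stay as the last step left them, time stands still between calls to the robot, and variables do not carry over. Pictures are saved under pics/ and viewed, about 8 in all and at most 12, crops included, and the job is handed in when it is done.

```bash
ls; mkdir -p pics
python3 - <<'E'
from plant import observe, imaging, order, r
import cv2,numpy as np
s=observe()
print({k:np.round(v,3).tolist() for k,v in s.items()}, r.tcp_to_grasp)
for n in("top","side"):
    d=imaging.get_image(n); cv2.imwrite(f"pics/{n}0.png",d["color"]); print(n,d["intrinsics"],d["eye"],d["attitude"])
E
```

```text
pics
{'time_s': 0.0, 'joints': [-1.211, 0.478, 0.022, 1.556, -0.012, 1.109, -0.083], 'qvel': [-0.001, -0.0, -0.0, 0.0, -0.001, 0.0, -0.001], 'joint_efforts': [0.001, -59.647, 1.608, -28.121, 0.012, 0.009, -0.0], 'tcp_pos': [304.098, 601.938, 230.33], 'tcp_rot': [0.163, 0.688, -0.165, 0.688], 'ft_force': [-0.109, -0.232, -0.479], 'moment': [0.011, -0.001, -0.03], 'opening': 0.999} 18.700000000000003
top [[502.97383134   0.         326.0317489 ]
 [  0.         502.97383134 240.18207382]
 [  0.           0.           1.        ]] [ 499.35039166  -11.79290486 1168.82280832] [ 0.7079706  -0.7056949   0.0167162  -0.02220137]
side [[566.39003822   0.         319.25239567]
 [  0.         566.39003822 234.20805904]
 [  0.           0.           1.        ]] [ 247.96312439 -797.4832414   661.81471035] [ 0.86099818 -0.16626315  0.09341409 -0.47150027]
```

View pics/top0.png

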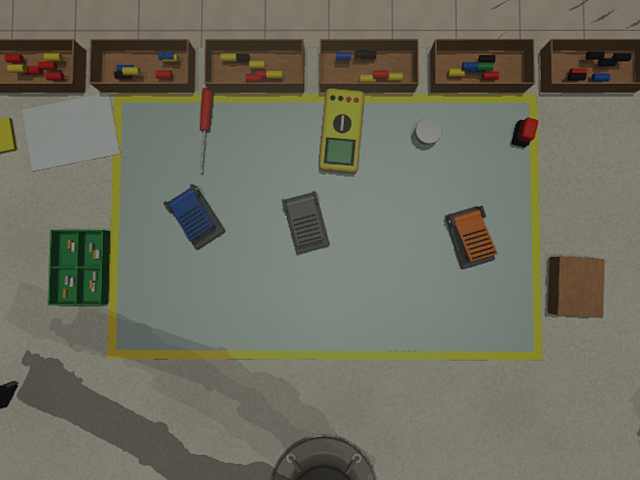

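View pics/side0.png

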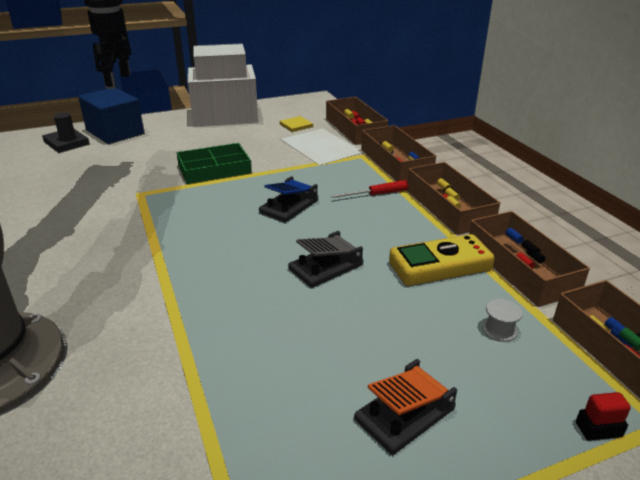

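The top view shows blue at about (195,215), grey at (305,222) and orange at (470,237), with the hinges pointing away from the robot. The side view agrees: blue is at (290,190) and nothing stands above it. Next I'll measure the blue pedal.

```bash
cat > h.py <<'E'
import cv2,numpy as np
from scipy.spatial.transform import Rotation as R
from plant import observe, imaging
def blue(img,box):
    x0,y0,x1,y1=box; m=np.zeros(img.shape[:2],np.uint8)
    hsv=cv2.cvtColor(img,cv2.COLOR_BGR2HSV)
    m[y0:y1,x0:x1]=cv2.inRange(hsv,(100,110,40),(130,255,255))[y0:y1,x0:x1]
    m=cv2.morphologyEx(m,cv2.MORPH_CLOSE,np.ones((7,7)))
    c=max(cv2.findContours(m,cv2.RETR_EXTERNAL,cv2.CHAIN_APPROX_NONE)[0],key=cv2.contourArea)
    return c
def cast(d,p,z):
    v=R.from_quat(d["attitude"]).apply(np.linalg.inv(d["intrinsics"])@[p[0],p[1],1]); e=np.array(d["eye"])
    return e+v*(z-e[2])/v[2]
def proj(d,P):
    q=d["intrinsics"]@R.from_quat(d["attitude"]).inv().apply(np.array(P)-d["eye"]); return q[:2]/q[2]
E
python3 - <<'E'
from h import *
d=imaging.get_image("top"); c=blue(d["color"],(150,170,240,260))
b=cv2.boxPoints(cv2.minAreaRect(c)); print(b.round(1).tolist(),cv2.contourArea(c))
b=b[np.argsort(b[:,1])]
# hinge-side edge = far (small row) pair; heights from geometry
H=[cast(d,p,65-85*np.sin(np.radians(18))) for p in b[:2]]; F=[cast(d,p,72) for p in b[2:]]
h=np.mean(H,0); f=np.mean(F,0); u=(h-f)/np.linalg.norm(h-f)
print("H",np.round(H,1).tolist(),"F",np.round(F,1).tolist(),"len",np.linalg.norm(h-f),"w",np.linalg.norm(H[0]-H[1]),np.linalg.norm(F[0]-F[1]))
pad=f+u*23; print("pad",pad,"u",u,"yaw",np.degrees(np.arctan2(u[1],u[0])))
s=imaging.get_image("side"); print("side proj pad",proj(s,pad),[proj(s,x).round(1).tolist() for x in F+H])
c2=blue(s["color"],(250,165,330,225)); print("side blue rect",cv2.boundingRect(c2), cv2.boxPoints(cv2.minAreaRect(c2)).round(1).tolist())
o=observe(); T=R.from_quat(o["tcp_rot"]); print(T.as_matrix().round(3), T.inv().apply(pad-o["tcp_pos"]))
z=cv2.resize(s["color"][160:235,240:340],None,fx=6,fy=6)
cv2.circle(z,tuple(int(v) for v in (proj(s,pad)-[240,160]+.5)*6),4,(0,0,255),-1)
t=cv2.resize(d["color"][175:260,150:240],None,fx=6,fy=6,interpolation=cv2.INTER_CUBIC)
for p in list(b)+[proj(d,pad)]: cv2.circle(t,tuple(int(v) for v in (p-[150,175]+.5)*6),4,(0,0,255),-1)
z=cv2.copyMakeBorder(z[:, :],0,max(0,t.shape[0]-z.shape[0]),0,0,cv2.BORDER_CONSTANT)
im=np.hstack([z,t]); cv2.imwrite("pics/c1.png",cv2.resize(im,None,fx=.68,fy=.68))
E
```

```text
[[166.8000030517578, 202.39999389648438], [191.0, 188.1999969482422], [213.3000030517578, 226.10000610351562], [189.10000610351562, 240.3000030517578]] 1136.0
H [[678.7, 303.7, 38.7], [646.1, 358.0, 38.7]] F [[590.0, 244.0, 72.0], [558.6, 296.5, 72.0]] len 111.97274644679464 w 63.282215144232474 61.14370630013151
pad [592.41325624 282.69246723  65.16683525] u [ 0.78677666  0.5410338  -0.29709412] yaw 34.514696595326306
side proj pad [280.37068098 187.30189704] [[284.9, 192.4], [264.0, 184.5], [312.7, 187.1], [291.9, 179.6]]
side blue rect (265, 179, 47, 16) [[264.5, 182.5], [309.70001220703125, 176.3000030517578], [311.6000061035156, 190.39999389648438], [266.3999938964844, 196.5]]
[[-0.     0.451  0.893]
 [-0.001  0.893 -0.451]
 [-1.    -0.001  0.   ]] [ 165.72619006 -155.00025645  401.26159915]
```

View pics/c1.png

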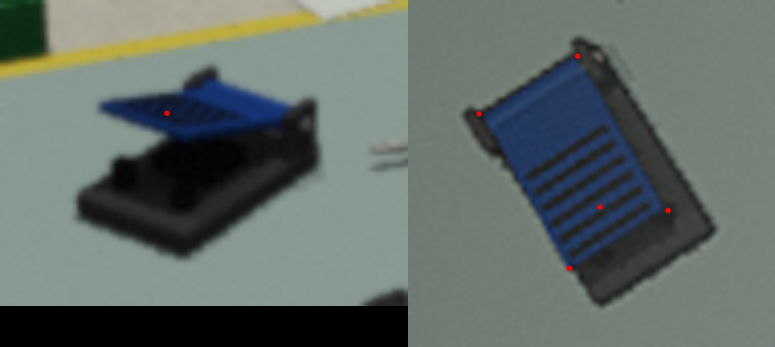

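The measured plate is 112×62 mm against the true 108×62, the yaw is 34.5°, and the side view agrees. Next I'll shut the gripper and move over the pad at the current height.

```bash
python3 -m handwheel '[{"grip":0,"ty":-1.5,"tz":4},{"grip":0,"ty":-3,"tz":8},{"grip":0,"ty":-4.5,"tz":12},{"grip":0,"ty":-6,"tz":16},{"grip":0,"ty":-7.5,"tz":20},{"grip":0,"ty":-9,"tz":24},{"grip":0,"ty":-10.5,"tz":28},{"grip":0,"ty":-12,"tz":31},{"grip":0,"ty":-13.5,"tz":35},{"grip":0,"ty":-15,"tz":38.5},{"grip":0,"ty":-15.5,"tz":40.1},{"grip":0,"ty":-15.5,"tz":40.1},{"grip":0,"ty":-15.5,"tz":40.1},{"grip":0,"ty":-15.5,"tz":40.1},{"grip":0,"ty":-15.5,"tz":40.1},{"grip":0,"ty":-15.5,"tz":40.1},{"grip":0,"ty":-15.5,"tz":40.1},{"grip":0,"ty":-15.5,"tz":40.1}]'
python3 - <<'E'
from h import *
o=observe();T=R.from_quat(o["tcp_rot"]);print(o["tcp_pos"],o["opening"],T.as_matrix().round(3),T.inv().apply(np.array([592.4,282.7,65])-o["tcp_pos"]))
d=imaging.get_image("wrist");im=d["color"].copy()
p=proj(d,[592.4,282.7,65]);print(p); cv2.circle(im,tuple(int(v) for v in p),4,(0,0,255),-1);cv2.imwrite("pics/w1.png",im)
E
```

```text
[304.24309907 602.16254278 230.69010212] 1.001407825857351 [[-0.     0.451  0.893]
 [-0.001  0.893 -0.451]
 [-1.    -0.001  0.   ]] [ 165.89302324 -154.99932545  401.24635785]
[172.48295983 554.75291847]$[0]: bad value
```

View pics/w1.png

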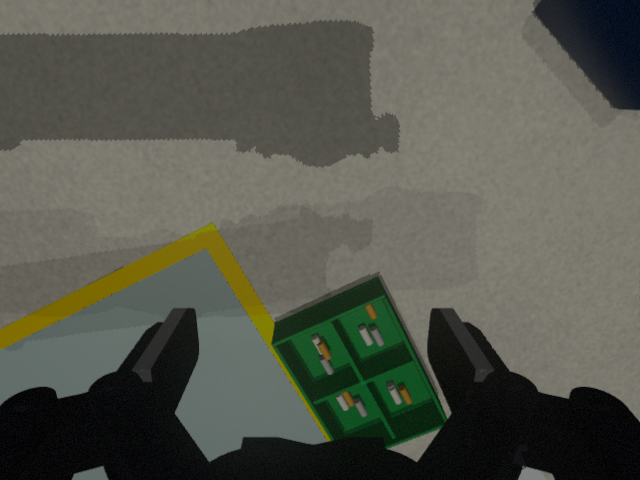

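The arm didn't move: the row was refused, and the wrist view only shows the start area. I'll try again with every key given.

```bash
python3 -m handwheel '[{"grip":0,"tx":0,"ty":-1.5,"tz":4,"ax":0,"ay":0,"az":0}]'; python3 -m handwheel --help | head -30
```

```text
time_s: 0.33
tcp_pos: [323.9, 578.4, 230.7]
tcp_rot: [0.16, 0.691, -0.158, 0.687]
ft_force: [-1.1, 0.4, -0.5]
opening: 0.887invalid input: not JSON, or not a number
```

All keys are required. Now the rest of the transfer.

```bash
python3 -m handwheel '[{"grip":0,"tx":0,"ty":-1.5,"tz":4,"ax":0,"ay":0,"az":0},{"grip":0,"tx":0,"ty":-3,"tz":8,"ax":0,"ay":0,"az":0},{"grip":0,"tx":0,"ty":-4.5,"tz":12,"ax":0,"ay":0,"az":0},{"grip":0,"tx":0,"ty":-6,"tz":16,"ax":0,"ay":0,"az":0},{"grip":0,"tx":0,"ty":-7.5,"tz":20,"ax":0,"ay":0,"az":0},{"grip":0,"tx":0,"ty":-9,"tz":24,"ax":0,"ay":0,"az":0},{"grip":0,"tx":0,"ty":-10.5,"tz":28,"ax":0,"ay":0,"az":0},{"grip":0,"tx":0,"ty":-12,"tz":31,"ax":0,"ay":0,"az":0},{"grip":0,"tx":0,"ty":-13,"tz":34,"ax":0,"ay":0,"az":0},{"grip":0,"tx":0,"ty":-14,"tz":36.1,"ax":0,"ay":0,"az":0},{"grip":0,"tx":0,"ty":-14,"tz":36.1,"ax":0,"ay":0,"az":0},{"grip":0,"tx":0,"ty":-14,"tz":36.1,"ax":0,"ay":0,"az":0},{"grip":0,"tx":0,"ty":-14,"tz":36.1,"ax":0,"ay":0,"az":0},{"grip":0,"tx":0,"ty":-14,"tz":36.1,"ax":0,"ay":0,"az":0},{"grip":0,"tx":0,"ty":-14,"tz":36.1,"ax":0,"ay":0,"az":0}]'
python3 - <<'E'
from h import *
o=observe();T=R.from_quat(o["tcp_rot"]);print(o["tcp_pos"],o["opening"],T.as_matrix().round(3),T.inv().apply(np.array([592.4,282.7,65])-o["tcp_pos"]))
d=imaging.get_image("wrist");im=d["color"].copy()
p=proj(d,[592.4,282.7,65]);print(p); cv2.circle(im,tuple(int(v) for v in p),4,(0,0,255),-1);cv2.imwrite("pics/w2.png",im)
E
```

```text
time_s: 1.58
tcp_pos: [590.6, 285.8, 231.3]
tcp_rot: [0.163, 0.688, -0.163, 0.688]
ft_force: [-0.4, 0.0, 0.3]
opening: 0.003
[590.64273586 285.80572528 231.25370228] 0.003058016045981371 [[-0.001  0.449  0.894]
 [ 0.001  0.894 -0.449]
 [-1.     0.    -0.001]] [166.25080337  -2.03888473   3.08874666]
[310.10600587 207.64390976]
```

View pics/w2.png

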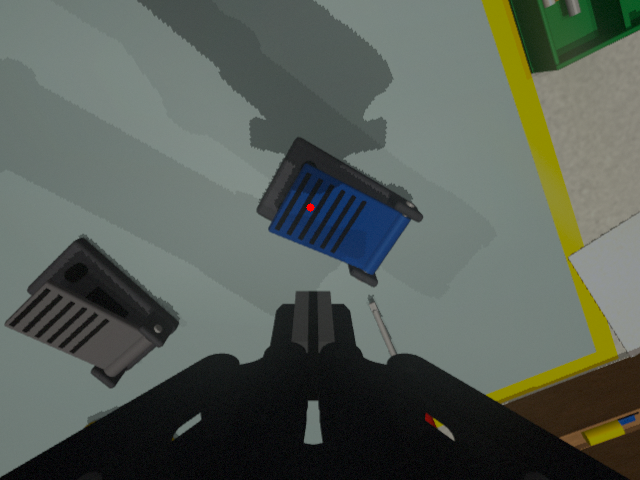

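In the wrist view the projected pad (310,208) lies on the ribs, on the centre line, about 23 mm in from the free edge. That confirms the position. I'll descend to just above it.

```bash
python3 -m handwheel '[{"grip":0,"tx":3,"ty":-0.2,"tz":0.3,"ax":0,"ay":0,"az":0},{"grip":0,"tx":6,"ty":-0.2,"tz":0.3,"ax":0,"ay":0,"az":0},{"grip":0,"tx":9,"ty":-0.2,"tz":0.3,"ax":0,"ay":0,"az":0},{"grip":0,"tx":12,"ty":-0.2,"tz":0.3,"ax":0,"ay":0,"az":0},{"grip":0,"tx":14.5,"ty":-0.2,"tz":0.3,"ax":0,"ay":0,"az":0},{"grip":0,"tx":14.5,"ty":-0.2,"tz":0.3,"ax":0,"ay":0,"az":0},{"grip":0,"tx":14.5,"ty":-0.2,"tz":0.3,"ax":0,"ay":0,"az":0},{"grip":0,"tx":14.5,"ty":-0.2,"tz":0.3,"ax":0,"ay":0,"az":0},{"grip":0,"tx":14.5,"ty":-0.2,"tz":0.3,"ax":0,"ay":0,"az":0}]'
```

```text
time_s: 2.38
tcp_pos: [594.8, 281.9, 88.7]
tcp_rot: [0.165, 0.687, -0.163, 0.689]
ft_force: [1.0, -0.5, 0.3]
opening: 0.004
```

```bash
python3 -m handwheel '[{"grip":0,"tx":1,"ty":0,"tz":-0.1,"ax":0,"ay":0,"az":0},{"grip":0,"tx":1.8,"ty":0,"tz":-0.1,"ax":0,"ay":0,"az":0},{"grip":0,"tx":2.3,"ty":0,"tz":-0.2,"ax":0,"ay":0,"az":0},{"grip":0,"tx":2.7,"ty":-0.1,"tz":-0.2,"ax":0,"ay":0,"az":0},{"grip":0,"tx":3.1,"ty":-0.1,"tz":-0.3,"ax":0,"ay":0,"az":0},{"grip":0,"tx":3.5,"ty":-0.2,"tz":-0.3,"ax":0,"ay":0,"az":0},{"grip":0,"tx":3.8,"ty":-0.3,"tz":-0.4,"ax":0,"ay":0,"az":0},{"grip":0,"tx":4.1,"ty":-0.3,"tz":-0.4,"ax":0,"ay":0,"az":0},{"grip":0,"tx":4.4,"ty":-0.4,"tz":-0.4,"ax":0,"ay":0,"az":0},{"grip":0,"tx":4.5,"ty":-0.4,"tz":-0.4,"ax":0,"ay":0,"az":0},{"grip":0,"tx":4.5,"ty":-0.4,"tz":-0.4,"ax":0,"ay":0,"az":0}]'
```

```text
time_s: 3.3
tcp_pos: [588.8, 279.7, 42.1]
tcp_rot: [0.164, 0.687, -0.163, 0.688]
ft_force: [-1.0, -0.4, 9.3]
opening: 0.002
```

The force is 9.3 N at z 42, so the pedal is almost at its stop. I'll press about 3 mm more and hold.

```bash
python3 -m handwheel '[{"grip":0,"tx":0.1,"ty":0,"tz":0,"ax":0,"ay":0,"az":0},{"grip":0,"tx":0.2,"ty":0,"tz":0,"ax":0,"ay":0,"az":0},{"grip":0,"tx":0.3,"ty":0,"tz":0,"ax":0,"ay":0,"az":0},{"grip":0,"tx":0.3,"ty":0,"tz":0,"ax":0,"ay":0,"az":0},{"grip":0,"tx":0.3,"ty":0,"tz":0,"ax":0,"ay":0,"az":0}]'
python3 - <<'E'
from h import *
s=imaging.get_image("side"); print(observe()["tcp_pos"],observe()["ft_force"])
cv2.imwrite("pics/s2.png",cv2.resize(s["color"][120:235,220:370],None,fx=5,fy=5,interpolation=cv2.INTER_CUBIC))
E
```

```text
time_s: 3.72
tcp_pos: [588.8, 279.7, 40.8]
tcp_rot: [0.165, 0.688, -0.163, 0.688]
ft_force: [-5.1, -2.2, 20.6]
opening: 0.002
[588.75067557 279.67868275  40.85868132] [-6.05946296 -1.86146779 21.57963587]
```

View pics/s2.png

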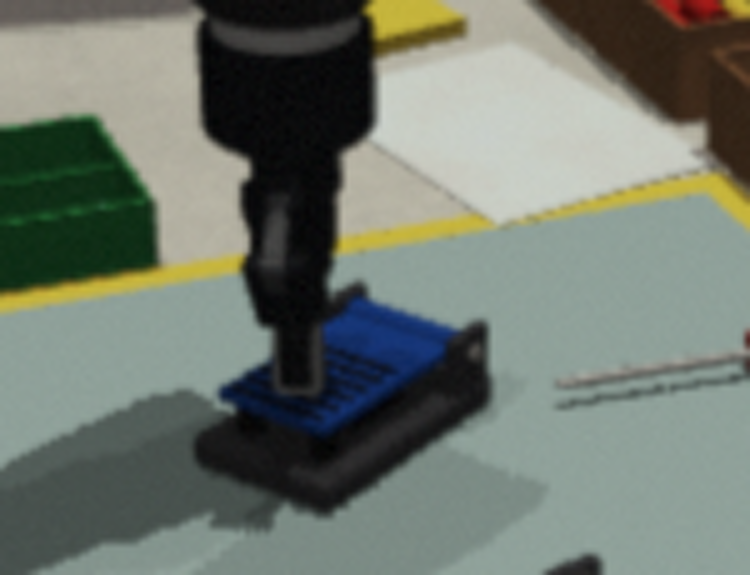

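The side crop shows the fingertip at about (298,390) on the ribs. The pedal is nearly level and rests on its stops, with force at 21 N, which is well above the spring's 10 N. I'll hold for 15 rows (1.25 s), then lift.

```bash
python3 -m handwheel '[{"grip":0,"tx":0,"ty":0,"tz":0,"ax":0,"ay":0,"az":0},{"grip":0,"tx":0,"ty":0,"tz":0,"ax":0,"ay":0,"az":0},{"grip":0,"tx":0,"ty":0,"tz":0,"ax":0,"ay":0,"az":0},{"grip":0,"tx":0,"ty":0,"tz":0,"ax":0,"ay":0,"az":0},{"grip":0,"tx":0,"ty":0,"tz":0,"ax":0,"ay":0,"az":0},{"grip":0,"tx":0,"ty":0,"tz":0,"ax":0,"ay":0,"az":0},{"grip":0,"tx":0,"ty":0,"tz":0,"ax":0,"ay":0,"az":0},{"grip":0,"tx":0,"ty":0,"tz":0,"ax":0,"ay":0,"az":0},{"grip":0,"tx":0,"ty":0,"tz":0,"ax":0,"ay":0,"az":0},{"grip":0,"tx":0,"ty":0,"tz":0,"ax":0,"ay":0,"az":0},{"grip":0,"tx":0,"ty":0,"tz":0,"ax":0,"ay":0,"az":0},{"grip":0,"tx":0,"ty":0,"tz":0,"ax":0,"ay":0,"az":0},{"grip":0,"tx":0,"ty":0,"tz":0,"ax":0,"ay":0,"az":0},{"grip":0,"tx":0,"ty":0,"tz":0,"ax":0,"ay":0,"az":0},{"grip":0,"tx":0,"ty":0,"tz":0,"ax":0,"ay":0,"az":0}]'
python3 -m handwheel '[{"grip":0,"tx":-0.7,"ty":0.1,"tz":0.1,"ax":0,"ay":0,"az":0},{"grip":0,"tx":-1.5,"ty":0.2,"tz":0.2,"ax":0,"ay":0,"az":0},{"grip":0,"tx":-2.5,"ty":0.3,"tz":0.2,"ax":0,"ay":0,"az":0},{"grip":0,"tx":-4,"ty":0.3,"tz":0.2,"ax":0,"ay":0,"az":0},{"grip":0,"tx":-7,"ty":0.3,"tz":0.2,"ax":0,"ay":0,"az":0},{"grip":0,"tx":-10,"ty":0.3,"tz":0.2,"ax":0,"ay":0,"az":0},{"grip":0,"tx":-13,"ty":0.3,"tz":0.2,"ax":0,"ay":0,"az":0},{"grip":0,"tx":-15,"ty":0.3,"tz":0.2,"ax":0,"ay":0,"az":0},{"grip":0,"tx":-15,"ty":0.3,"tz":0.2,"ax":0,"ay":0,"az":0},{"grip":0,"tx":-15,"ty":0.3,"tz":0.2,"ax":0,"ay":0,"az":0},{"grip":0,"tx":-15,"ty":0.3,"tz":0.2,"ax":0,"ay":0,"az":0},{"grip":0,"tx":-15,"ty":0.3,"tz":0.2,"ax":0,"ay":0,"az":0},{"grip":0,"tx":-15,"ty":0.3,"tz":0.2,"ax":0,"ay":0,"az":0}]'
python3 - <<'E'
from h import *
s=imaging.get_image("side"); c2=blue(s["color"],(250,165,330,225)); print("side blue rect",cv2.boundingRect(c2), cv2.boxPoints(cv2.minAreaRect(c2)).round(1).tolist(),observe()["ft_force"])
cv2.imwrite("pics/s3.png",s["color"])
E
```

```text
time_s: 5.02
tcp_pos: [588.7, 279.7, 40.8]
tcp_rot: [0.165, 0.688, -0.163, 0.688]
ft_force: [-6.3, -2.4, 21.5]
opening: 0.001
time_s: 6.1
tcp_pos: [590.4, 280.6, 186.7]
tcp_rot: [0.163, 0.689, -0.165, 0.687]
ft_force: [0.8, 0.4, -0.0]
opening: 0.0
side blue rect (265, 179, 47, 16) [[264.5, 182.5], [309.70001220703125, 176.3000030517578], [311.6000061035156, 190.39999389648438], [266.3999938964844, 196.5]] [ 0.05348416  0.59430224 -0.5204201 ]
```

View pics/s3.png

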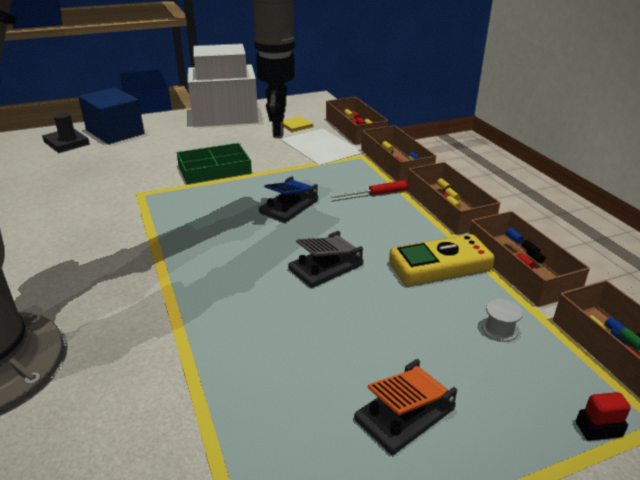

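The blue pedal at (290,187) is back up, and its outline matches the one from before the press to the pixel. Grey (325,255) and orange (405,400) are up, and the gripper hangs free at (277,130).

```bash
python3 -c "
from plant import order
print(order.hand_in())"
```

```text
the job is handed in; nothing more can be done
None
```

I pressed the blue pedal down to its stop with the shut fingertips, held it there, then let it spring back up. The job was handed in at about 6 s; no verdict is reported.

- **Press:** The TCP stood at z 40.8 mm with about 21 N for at least 1.3 s. That is well above the spring's 10 N, so the pedal was on its stop. The side view showed it nearly level.
- **After lifting:** The blue pedal's outline in the side view was the same to the pixel as before the press. Grey and orange were still up and never approached. The gripper hung free at z 187 mm with about 0 N.
- **Checks that disagreed:** The measured plate length was 112 mm against 108 mm, which is about a pixel or two of mask edge. The TCP also sat 1–2 mm below the expected 42 mm at the stop, within the calibration error.
- **Refused move:** My first move command was refused because some keys were missing. The arm did not move, and I resent it with all keys.

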